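# Weigh a lopsided flanged shaft on a narrow cradle

## Task

Take the flanged shaft from its wooden rack and lay it on the two-V cradle of the bench scale so that it lies balanced there by itself, level, in both Vs and touching nothing else. How much metal is inside its two ends is unknown, so a small trial lift and a shift of the grip may be needed to find its balance point. Carry it roughly level, set it down gently and leave the other things alone.

Things in the scene. Friction and masses are not known exactly. Their poses are not given: they have to be found in the camera images.
- shaft: Dark steel shaft, origin on its axis at mid-stem, x towards the head. Round stem 20 mm diameter, 360 mm long; disc head (64 mm diameter) from x = +180 to +206 mm; collar (36 mm diameter) from x = -180 to -130 mm; bare stem between. 0.28 to 0.96 kg. The ends are differently hollow each time: the balance point, unseen, lies on the axis between x = -60 and +130 mm. Starts level, axis at z = 65 mm.
- head_end (a point): Centre of the outer face of the shaft's disc head (x = +206 mm on the shaft's axis); a small bolt end, 22 mm diameter, stands 8 mm out of it. At the start the head points away from the robot, within about 20 degrees.
- tail_end (a point): Centre of the outer face of the shaft's collar (x = -180 mm on the shaft's axis).
- rack: Fixed wooden rack: board 360 x 90 x 15 mm, origin under its centre, x along its length and the shaft. Two wooden 90-degree V-rests, 12 mm thick along x, at x = -112 and +155 mm, carry the stem with its axis 65 mm above the table; their arms rise to 75 mm and span 60 mm across. Between them the stem is free to grip.
- scale: Bench scale, fixed: grey housing 190 x 170 mm, origin under its centre, display box on its -y side (50 mm wide, 44 mm high), dark pan 46 mm above the table. On it two aluminium 90-degree Vs at x = -25 and +25 mm; the shaft lies along x, either way round. The 45 mm gap is open for fingers down to z = 58 mm. It tips off unless its balance point is within 27 mm of the middle.
- cradle (a point): Middle of the cradle: the point, 115 mm above the table midway between the two Vs, through which the axis of the 20 mm stem passes when the shaft lies in both Vs. x along the shaft's direction, z up. The arms of each V rise to 125 mm above the table, so the Vs catch a stem up to 15 mm off sideways.
- bushing_a: Bystander: loose flanged steel bushing standing upright, flange 72 mm diameter, barrel 42 mm diameter, 62 mm tall; origin under its centre.
- bushing_b: Bystander: a second loose flanged bushing, same as the first.
- ring: Bystander: loose steel ring lying flat, 76 mm outside diameter, 22 mm high; origin under its centre.
- carton: Bystander: fixed open cardboard carton 200 x 150 x 85 mm with bushings in it; origin under its centre.

How it is judged:
By the outcome, as a careful person would: the job done as asked, in the order asked, and still so for the second after the job is handed in, with the robot touching nothing.
It also fails if it takes over 64 s, if anything falls off the work surface, if the arm or the gripper's body presses on something with over 40 N, if the wrist force passes 120 N, or if a joint passes its speed limit or range.

## Robot

A 6-joint arm with a two-finger parallel gripper is mounted at the origin on the work surface. World frame = base frame: x ahead of the robot, y to its left, z up, the work surface at z = 0. Lengths are in m, angles in degrees, forces in N, time in s.
With the tool pointing down it reaches from about 0.375 to 0.825 m from the base axis. Payload 5.5 kg.
Tool frame: the origin (TCP) lies at the very end of the fingers, on their centre line; the grasp point (between the pads) lies 19 mm behind it; z points along the fingers, y is the line along which they close (so a half turn about z gives the same grasp; the last joint's range is limited). The gripper opens to 85 mm and grips with 20 to 120 N. Pads are 22 mm wide; open, the fingers measure 114 mm over their backs; the gripper's body (76 mm by 85 mm) begins 54 mm behind the grasp point. The pads swing forward as they close: fully open they stand 13 mm farther back than shut.
Start: joints at [-68.812, 17.962, -2.699, 69.339, 0, 90], TCP at [0.217, -0.559, 0.231] pointing down, gripper open.
Joint ranges: [-152.73, 152.73], [-39.44, 99.34], [-58.76, 71.6], [-118.89, 123.64], [-81.53, 83.1], [-180, 180]. Speed limits (degrees/s): [136.94, 136.94, 172.46, 180, 180, 180].

## Interface

Orientations are given as [roll, pitch, yaw] about the fixed x, y, z axes, in that order (R = Rz(yaw) Ry(pitch) Rx(roll)).
In Python, from bench import r, eyes gives the robot as it stands.
- The arm moves only by the tool arm_command, never from a script. Its argument "increments" is a list of rows, each an object of numbers: "rx", "ry", "rz": the turn, a rotation vector about the tool's x, y, z in degrees; "tx", "ty", "tz": the shift along the tool's x, y, z in mm; "jaw": the finger opening in mm, from 0 to 85.4. In form: [{"rx": .., "ry": .., "rz": .., "tx": .., "ty": .., "tz": .., "jaw": ..}, ...]. A call has 1 to 12 rows; each row shifts and turns the commanded pose from where the row before left it, along the tool's axes as they then stand; what a row does not reach is not made up. A row lasts 1/8 s, in which the tool goes at most 62.5 mm and 10.7 degrees, less where a joint would pass 70% of its speed; a pose out of reach is approached as far as the arm can. A call with a gripper value outside its range is refused whole. The fingers move at their own pace and stop on an object; "force" is the grip in N (left out, the last holds). Time passes only in rows, so rows that do not move let the fingers close. It gives the time, the measured TCP pose, the force, the opening and the grip force at its end, in the units of the state.
- r.get_obs(): the state, without advancing time (a new reading comes with each control period).
- eyes.capture(name): name is "scene" or "top" or "wrist"; returns a dict with "pixels" (400x640x3 uint8, red, green, blue), "mtx" (3x3 intrinsics, pixels), "D" ([k1, k2, p1, p2, k3] as OpenCV has them; the pictures are not rectified), "world_from_camera" (4x4, takes a point from camera to world coordinates); the wrist camera has in their place "mount" (4x4, takes a point from camera to tool coordinates, whose origin is the TCP and whose axes are the flange's). Camera axes: x right, y down, z forward; pixel columns grow to the right and rows downward; lengths in m; the calibration is good to about 2 mm. A picture is of the moment at which its call begins: read the wrist's pose just before it. There is no depth.
- r.sign_off(): hands the job in; it is judged then, once.
The state is a dict: "t": time; "q": joint angles; "joint_velocities": joint speeds; "joint_torque": joint torques, N m; "tool_pos": TCP position; "eef_rot": TCP orientation; "wrist_force": force on the tool from outside, world axes, zero at the start; "ft_torque": the same for the moment, N m; "width": finger opening in m; "gripper_force": force on a finger pad.
Only numpy, scipy, OpenCV 4.12 (cv2) and the standard library are available. Lean on these libraries where they do the work, as an engineer would, in place of code of your own. Each camera call takes 0.05 s, during which the arm holds its last target. There are 200 camera calls.

## Working session

There is one attempt and no reset: what is moved stays moved. The work goes in short steps, Python scripts to look and compute and a tool call to move; the robot and the scene stay as the last step left them, time stands still between calls to the robot, and variables do not carry over. Pictures are saved under pics/ and viewed, at most 10 in all, crops included, and the job is handed in when it is done.

Besides the shell and the picture viewer there is one more tool, called after "Request:" as name([rows], argument=value, ...), one row to a line, values as JSON. arm_command: Moves the arm, as the interface text tells. Its arguments: {"type":"object","properties":{"increments":{"type":"array","items":{"type":"object","properties":{"rx":{"type":"number"},"ry":{"type":"number"},"rz":{"type":"number"},"tx":{"type":"number"},"ty":{"type":"number"},"tz":{"type":"number"},"jaw":{"type":"number"}}}},"force":{"type":"number"}},"required":["increments"]}

```bash
mkdir -p pics; python3 - <<'E'
from bench import r,eyes
import cv2,numpy as np
for n in("scene","top"):
    c=eyes.capture(n); cv2.imwrite(f"pics/{n}0.png",c["pixels"][:,:,::-1]); print(n,c["mtx"],c["D"],np.round(c["world_from_camera"],3))
print(r.get_obs())
E
```

```text
scene [[474.13784576   0.         313.6086898 ]
 [  0.         474.13784576 199.44671925]
 [  0.           0.           1.        ]] [-0.1287876  0.         0.         0.         0.       ] [[ 0.54   0.462 -0.704  1.86 ]
 [ 0.842 -0.284  0.46  -0.805]
 [ 0.013 -0.84  -0.542  1.1  ]
 [ 0.     0.     0.     1.   ]]
top [[425.22568731   0.         323.12664006]
 [  0.         425.22568731 201.19266188]
 [  0.           0.           1.        ]] [-0.02931103  0.          0.          0.          0.        ] [[-0.024 -0.996  0.083  0.468]
 [-1.     0.025  0.012  0.039]
 [-0.014 -0.083 -0.996  1.461]
 [ 0.     0.     0.     1.   ]]
{'t': 0.1, 'q': array([-6.88117243e+01,  1.80009565e+01, -2.74904635e+00,  6.93408712e+01,
       -9.91933773e-04,  9.00002076e+01]), 'joint_velocities': array([-0.0069039 , -0.02697132,  0.11276518, -0.03428101,  0.05479954,
       -0.01008786]), 'joint_torque': array([-2.90854823e-04, -5.40766168e+01,  3.40541232e+01,  1.11653988e-02,
        5.44719546e-05, -7.74122185e-06]), 'tool_pos': array([ 0.21666165, -0.55894212,  0.23050806]), 'eef_rot': array([-1.79909126e+02,  9.92261764e-04,  2.11880697e+01]), 'wrist_force': array([ 0.12734604, -0.50123041, -0.38886026]), 'ft_torque': array([ 0.00421349, -0.03682845, -0.03735892]), 'gripper_force': 0.0, 'width': 0.08533201089157968}
```

View pics/top0.png

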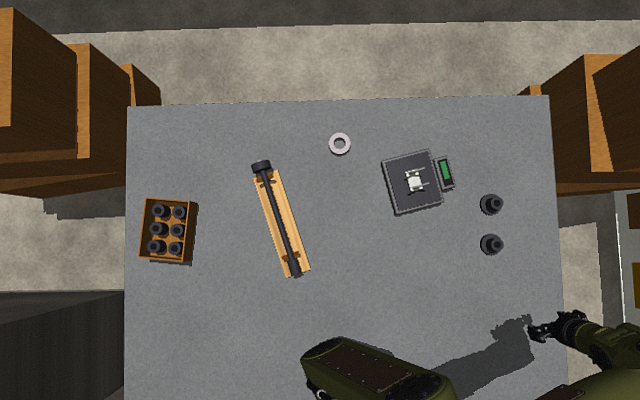

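View pics/scene0.png

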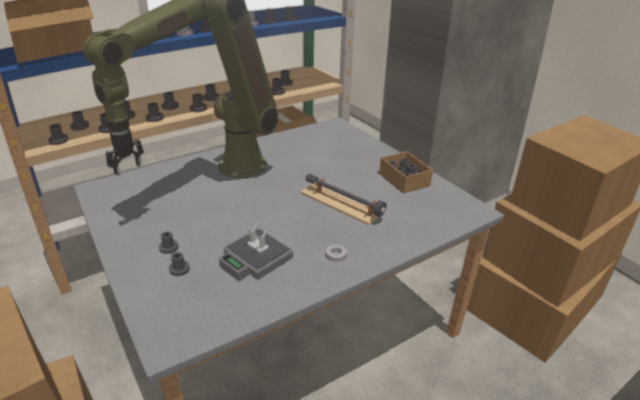

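The top view shows the shaft from the head at about (261,165) to the tail at (293,272). The scale is at (412,182), with its Vs near (414,181) and the display on the right. The ring is at (340,143), the bushings at (491,204) and (491,244), and the carton at (168,231). The scene view agrees. Next I'll enlarge the rack and the scale.

```bash
cat > h.py <<'E'
import numpy as np,cv2
from bench import r,eyes
def ray(c,px,T=None):
    T=c["world_from_camera"] if T is None else T
    u=cv2.undistortPoints(np.array(px,float).reshape(-1,1,2),c["mtx"],np.array(c["D"])).reshape(-1,2)
    d=np.c_[u,np.ones(len(u))]@T[:3,:3].T
    return T[:3,3],d
def onz(c,px,z,T=None):
    o,d=ray(c,px,T); return o+d*((z-o[2])/d[:,2])[:,None]
def proj(c,P,T=None):
    T=c["world_from_camera"] if T is None else T
    M=np.linalg.inv(T); return cv2.projectPoints(np.array(P,float).reshape(-1,1,3),cv2.Rodrigues(M[:3,:3])[0],M[:3,3],c["mtx"],np.array(c["D"]))[0].reshape(-1,2)
E
python3 - <<'E'
import cv2,numpy as np
a=cv2.imread("pics/top0.png")
x=cv2.resize(a[150:290,235:325],None,fx=4,fy=4,interpolation=cv2.INTER_CUBIC)
y=cv2.resize(a[140:222,372:462],None,fx=4.8,fy=4.8,interpolation=cv2.INTER_CUBIC)
o=np.zeros((560,800,3),np.uint8); o[:560,:360]=x; o[:y.shape[0],365:365+y.shape[1]]=y
cv2.imwrite("pics/z.png",cv2.convertScaleAbs(o,alpha=1.5,beta=20))
E
```

```text
(no output)
```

View pics/z.png

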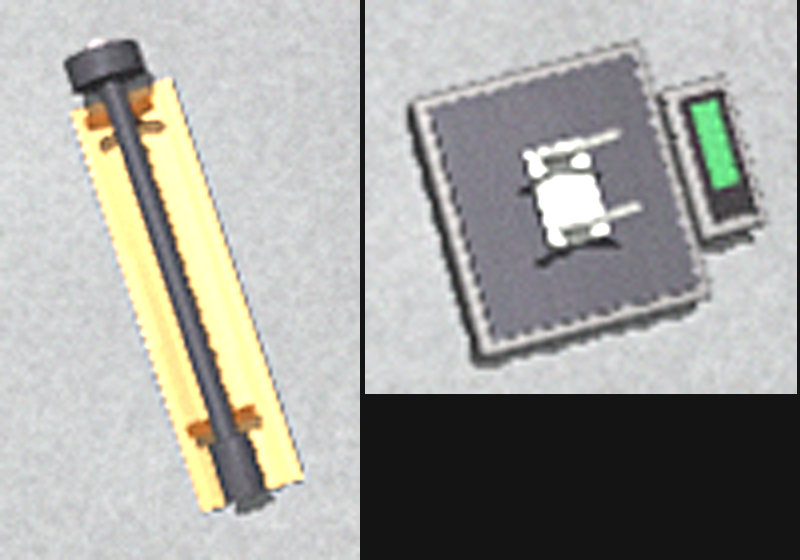

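The enlarged crop shows the stem from crop pixel (120,85) to (222,430), with the collar at the bottom. The housing corners are (412,103), (640,42), (710,298) and (480,355), and the Vs centre on about (570,198). The shaft and the cradle axis are nearly parallel.

```bash
python3 - <<'E'
from h import *
c=eyes.capture("top"); a=c["pixels"].astype(int)
f=lambda p,s,ox,oy:np.array(p,float)/s+[ox-0.4,oy-0.4]
# stem: dark pixels near line
g=a.max(2); pts=[]
for row in range(180,252):
    xc=265+(row-171.25)*25.5/86.25
    xs=np.arange(int(xc)-6,int(xc)+8); w=np.clip(90-g[row,xs],0,None)
    if w.sum(): pts.append([(w*xs).sum()/w.sum(),row])
P=onz(c,pts,.065)
vx,vy,x0,y0=cv2.fitLine(P[:,:2].astype(np.float32),cv2.DIST_HUBER,0,.001,.001).ravel()
d=np.array([vx,vy])*np.sign(vx); print("axis",d,np.degrees(np.arctan2(d[1],d[0])),x0,y0, np.std((P[:,:2]-[x0,y0])@[-d[1],d[0]]))
# rack board corners -> edges
k=np.array([[78,110],[168,80],[303,478],[205,512]])
B=onz(c,f(k,4,235,150),.015); print("rack",np.round(B,3),B.mean(0))
# head/tail marks along axis : tail outer (250,508) at z~.065 ; head near face top edge, collar start
for n,p,z in(("tail",(250,505),.065),("collarstart",(233,435),.075),("headface_in",(112,90),.075),("Vhead",(130,128),.075),("Vtail",(225,420),.075)):
    Q=onz(c,f([p],4,235,150),z)[0,:2]; print(n,Q,(Q-[x0,y0])@d)
H=onz(c,f(np.array([[412,103],[640,42],[710,298],[480,355]])-[365,0],4.8,372,140),.045)
print("house",np.round(H,4),H.mean(0)); 
for i,j in((3,0),(2,1),(1,0),(2,3)):
    e=H[j]-H[i]; print(np.linalg.norm(e),np.degrees(np.arctan2(e[1],e[0])))
for p in((558,159),(580,238),(570,198)):print(onz(c,f([np.array(p)-[365,0]],4.8,372,140),.12))
for p in((340,143),(491,204),(491,244),(168,231)):print(onz(c,[p],.03))
E
```

```text
axis [0.95428264 0.29890573] 17.39189 0.5411848 0.20801166 0.0009129849320931635
rack [[0.678 0.292 0.015]
 [0.702 0.214 0.015]
 [0.36  0.106 0.015]
 [0.333 0.189 0.015]] [0.51812984 0.20025568 0.015     ]
tail [0.34288478 0.14688894] -0.20750417554861392
collarstart [0.40022731 0.15879133] -0.1492255042402916
headface_in [0.68477779 0.25347142] 0.1506164936862609
Vhead [0.6528212  0.23899597] 0.11579408377898937
Vtail [0.41244946 0.16505435] -0.13569007132831343
house [[ 0.7164 -0.1426  0.045 ]
 [ 0.7556 -0.3042  0.045 ]
 [ 0.5741 -0.3446  0.045 ]
 [ 0.5386 -0.1833  0.045 ]] [ 0.64617791 -0.24367782  0.045     ]
0.18243930818081303 12.911280260809365
0.18592485624168806 12.548577073368307
0.16629964700241065 103.64062931997253
0.16511485116015098 102.43762557184992
[[ 0.6632591  -0.22812763  0.12      ]]
[[ 0.61034385 -0.2404178   0.12      ]]
[[ 0.63707217 -0.23495396  0.12      ]]
[[ 0.78511398 -0.00564461  0.03      ]]
[[ 0.56335289 -0.50870414  0.03      ]]
[[ 0.42928454 -0.50123772  0.03      ]]
[[0.49926913 0.58467831 0.03      ]]
```

Request:
arm_command([
  {"tz": -40,"rz": 5},
  {"tz": -40},
  {},
], force=100)

```text
schema error: expected keys rx, ry, rz, tx, ty, tz, jaw
```

```bash
python3 - <<'E'
from h import *
o=r.get_obs(); print(o["q"],o["tool_pos"],o["eef_rot"]); c=eyes.capture("wrist"); print(c["mount"],c["mtx"],c["D"])
E
```

```text
[-6.88137449e+01  1.79967257e+01 -2.73973434e+00  6.93402690e+01
  3.99389038e-04  8.99973164e+01] [ 0.21668483 -0.55903821  0.23062357] [-1.79923271e+02 -4.02982483e-04  2.11889381e+01]
[[ 2.57294484e-04 -9.49665394e-01 -3.13265978e-01  7.96382794e-02]
 [ 9.99999626e-01 -1.42682686e-05  8.64583096e-04  8.60534275e-05]
 [-8.25534410e-04 -3.13266083e-01  9.49665036e-01 -1.41177379e-01]
 [ 0.00000000e+00  0.00000000e+00  0.00000000e+00  1.00000000e+00]] [[338.32133778   0.         316.14880521]
 [  0.         338.32133778 200.93109671]
 [  0.           0.           1.        ]] [-0.07064195  0.          0.          0.          0.        ]
```

Request:
arm_command([
  {"rx": 0,"ry": 0,"rz": 5,"tx": 0,"ty": 0,"tz": -40,"jaw": 85},
  {"rx": 0,"ry": 0,"rz": 0,"tx": 0,"ty": 0,"tz": -40,"jaw": 85},
], force=100)

```text
t: 0.45
tool_pos: [0.2167, -0.5589, 0.3116]
eef_rot: [-179.9, 0.0, 16.2]
wrist_force: [-0.4, -1.2, -0.6]
width: 0.0851
gripper_force: 0.0
```

```bash
python3 - <<'E'
from h import *
o=r.get_obs(); print(o["q"],o["tool_pos"],o["eef_rot"])
E
```

```text
[-6.88117643e+01  1.70716211e+01  6.44492902e+00  7.94781697e+01
  2.73918365e-03  9.50375091e+01] [ 0.21665892 -0.55887663  0.31155014] [-1.79895303e+02  6.47908473e-03  1.61507300e+01]
```

```bash
cat >> h.py <<'E'
from scipy.spatial.transform import Rotation as R
def rows(tx,ty,tz,yaw,n,spin=0):
    "n equal steps from the measured pose to a tool-down pose; printed in tool axes, mm and deg"
    o=r.get_obs(); p=o["tool_pos"]; y=o["eef_rot"][2]; dy=(yaw-y+180)%360-180
    if spin and np.sign(dy)!=spin: dy+=360*spin
    D=(np.array([tx,ty,tz])-p)*1000/n
    for i in range(n):
        a=np.radians(y+dy*i/n); c,s=np.cos(a),np.sin(a)
        print(f'rz {-dy/n:.2f} tx {c*D[0]+s*D[1]:.1f} ty {s*D[0]-c*D[1]:.1f} tz {-D[2]:.1f}')
E
python3 -c "
from h import *
rows(.553,.212,.27,-162.6,20,1)"
```

```text
rz -9.06 tx 26.9 ty -32.3 tz 2.1
rz -9.06 tx 31.6 ty -27.7 tz 2.1
rz -9.06 tx 35.6 ty -22.4 tz 2.1
rz -9.06 tx 38.7 ty -16.5 tz 2.1
rz -9.06 tx 40.8 ty -10.2 tz 2.1
rz -9.06 tx 41.9 ty -3.6 tz 2.1
rz -9.06 tx 41.9 ty 3.0 tz 2.1
rz -9.06 tx 40.9 ty 9.6 tz 2.1
rz -9.06 tx 38.9 ty 15.9 tz 2.1
rz -9.06 tx 35.9 ty 21.8 tz 2.1
rz -9.06 tx 32.0 ty 27.2 tz 2.1
rz -9.06 tx 27.4 ty 31.9 tz 2.1
rz -9.06 tx 22.0 ty 35.8 tz 2.1
rz -9.06 tx 16.1 ty 38.9 tz 2.1
rz -9.06 tx 9.7 ty 40.9 tz 2.1
rz -9.06 tx 3.2 ty 41.9 tz 2.1
rz -9.06 tx -3.5 ty 41.9 tz 2.1
rz -9.06 tx -10.0 ty 40.8 tz 2.1
rz -9.06 tx -16.3 ty 38.8 tz 2.1
rz -9.06 tx -22.2 ty 35.7 tz 2.1
```

Request:
arm_command([
  {"rx": 0,"ry": 0,"rz": -9,"tx": 27,"ty": -32,"tz": 2,"jaw": 85},
  {"rx": 0,"ry": 0,"rz": -9,"tx": 32,"ty": -28,"tz": 2,"jaw": 85},
  {"rx": 0,"ry": 0,"rz": -9,"tx": 36,"ty": -22,"tz": 2,"jaw": 85},
  {"rx": 0,"ry": 0,"rz": -9,"tx": 39,"ty": -16,"tz": 2,"jaw": 85},
  {"rx": 0,"ry": 0,"rz": -9,"tx": 41,"ty": -10,"tz": 2,"jaw": 85},
  {"rx": 0,"ry": 0,"rz": -9,"tx": 42,"ty": -4,"tz": 2,"jaw": 85},
  {"rx": 0,"ry": 0,"rz": -9,"tx": 42,"ty": 3,"tz": 2,"jaw": 85},
  {"rx": 0,"ry": 0,"rz": -9,"tx": 41,"ty": 10,"tz": 2,"jaw": 85},
  {"rx": 0,"ry": 0,"rz": -9,"tx": 39,"ty": 16,"tz": 2,"jaw": 85},
  {"rx": 0,"ry": 0,"rz": -9,"tx": 36,"ty": 22,"tz": 2,"jaw": 85},
  {"rx": 0,"ry": 0,"rz": -9,"tx": 32,"ty": 27,"tz": 2,"jaw": 85},
  {"rx": 0,"ry": 0,"rz": -9,"tx": 27,"ty": 32,"tz": 2,"jaw": 85},
])

```text
t: 1.95
tool_pos: [0.4237, -0.0967, 0.2873]
eef_rot: [180.0, 0.0, 124.5]
wrist_force: [0.3, -0.4, 0.8]
width: 0.085
gripper_force: 0.0
```

Request:
arm_command([
  {"rx": 0,"ry": 0,"rz": -9,"tx": 22,"ty": 36,"tz": 2,"jaw": 85},
  {"rx": 0,"ry": 0,"rz": -9,"tx": 16,"ty": 39,"tz": 2,"jaw": 85},
  {"rx": 0,"ry": 0,"rz": -9,"tx": 10,"ty": 41,"tz": 2,"jaw": 85},
  {"rx": 0,"ry": 0,"rz": -9,"tx": 3,"ty": 42,"tz": 2,"jaw": 85},
  {"rx": 0,"ry": 0,"rz": -9,"tx": -3,"ty": 42,"tz": 2,"jaw": 85},
  {"rx": 0,"ry": 0,"rz": -9,"tx": -10,"ty": 41,"tz": 2,"jaw": 85},
  {"rx": 0,"ry": 0,"rz": -9,"tx": -16,"ty": 39,"tz": 2,"jaw": 85},
  {"rx": 0,"ry": 0,"rz": -9,"tx": -22,"ty": 36,"tz": 2,"jaw": 85},
  {"rx": 0,"ry": 0,"rz": 0,"tx": 0,"ty": 0,"tz": 0,"jaw": 85},
  {"rx": 0,"ry": 0,"rz": 0,"tx": 0,"ty": 0,"tz": 0,"jaw": 85},
])

```text
t: 3.2
tool_pos: [0.5618, 0.209, 0.2709]
eef_rot: [-180.0, -0.1, -163.9]
wrist_force: [-0.3, -0.5, -0.7]
width: 0.0848
gripper_force: 0.0
```

```bash
python3 - <<'E'
from h import *
o=r.get_obs(); print(o["q"],o["tool_pos"],o["eef_rot"])
c=eyes.capture("wrist"); cv2.imwrite("pics/w1.png",c["pixels"][:,:,::-1]); np.savez("w1",p=o["tool_pos"],e=o["eef_rot"])
E
```

```text
[ 2.04159784e+01  1.73123022e+01  1.54928516e+00  7.43077340e+01
 -2.02643008e-02  4.27533590e+00] [0.56177822 0.20897692 0.27089656] [-1.79974518e+02 -6.90434992e-02 -1.63859360e+02]
```

View pics/w1.png

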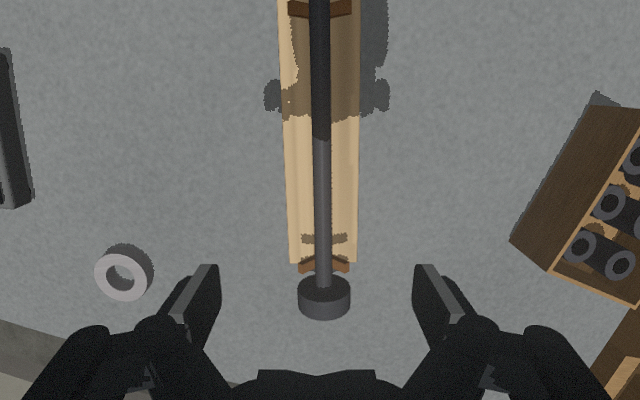

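The wrist view shows the stem running nearly straight from (319,10) to (323,280), with the head at (324,298), rests at rows 8 and 265, and fingers either side.

```bash
cat >> h.py <<'E'
def wT(c,p,e):
    T=np.eye(4); T[:3,:3]=R.from_euler("xyz",e,degrees=True).as_matrix(); T[:3,3]=p; return T@c["mount"]
E
python3 - <<'E'
from h import *
c=eyes.capture("wrist"); w=np.load("w1.npz"); T=wT(c,w["p"],w["e"])
L=c["pixels"].astype(int); g=L.sum(2)
# stem = grey (unsaturated) dark columns bounded by wood colour
pts=[]
for row in list(range(25,75))+list(range(150,225)):
    sat=L[row,290:352,0]-L[row,290:352,2]; x=np.where(sat<16)[0]+290
    x=x[(x>300)&(x<340)]
    if len(x)>8: pts.append([(x.min()+x.max())/2,row])
P=onz(c,pts,.067,T)[:,:2]
vx,vy,x0,y0=cv2.fitLine(P.astype(np.float32),cv2.DIST_HUBER,0,.001,.001).ravel()
d=np.array([vx,vy])*np.sign(vx);print(len(pts),np.degrees(np.arctan2(d[1],d[0])),x0,y0,np.std((P-[x0,y0])@[-d[1],d[0]]))
m=np.array([.553,.212]);print("lateral at grip",(m-[x0,y0])@[-d[1],d[0]])
for n,p,z in(("rest head far edge",(310,273),.07),("headbottomrim outer",(324,318),.065),("rest tail",(300,12),.075),("board end",(323,263),.015)):
    Q=onz(c,[p],z,T)[0,:2];print(n,Q,(Q-[.52,.2015])@d)
E
```

```text
125 17.28442 0.52178 0.20223495 0.0002734780800773311
lateral at grip 4.813910986147502e-05
rest head far edge [0.67746809 0.23461166] 0.16019505970697587
headbottomrim outer [0.73623697 0.26902703] 0.22653536757086007
rest tail [0.42170503 0.15267011] -0.10836422994848167
board end [0.68932181 0.25471475] 0.1774864263340637
```

```bash
python3 -c "
from h import *
rows(.553,.212,.046,-162.7,8)"
```

```text
rz -0.15 tx 0.9 ty 0.7 tz 28.2
rz -0.15 tx 0.9 ty 0.7 tz 28.2
rz -0.15 tx 0.9 ty 0.7 tz 28.2
rz -0.15 tx 0.9 ty 0.7 tz 28.2
rz -0.15 tx 0.9 ty 0.8 tz 28.2
rz -0.15 tx 0.9 ty 0.8 tz 28.2
rz -0.15 tx 0.9 ty 0.8 tz 28.2
rz -0.15 tx 0.9 ty 0.8 tz 28.2
```

Request:
arm_command([
  {"rx": 0,"ry": 0,"rz": -1.15,"tx": 7.5,"ty": 6,"tz": 15,"jaw": 85},
  {"rx": 0,"ry": 0,"rz": 0,"tx": 0,"ty": 0,"tz": 30,"jaw": 85},
  {"rx": 0,"ry": 0,"rz": 0,"tx": 0,"ty": 0,"tz": 40,"jaw": 85},
  {"rx": 0,"ry": 0,"rz": 0,"tx": 0,"ty": 0,"tz": 40,"jaw": 85},
  {"rx": 0,"ry": 0,"rz": 0,"tx": 0,"ty": 0,"tz": 40,"jaw": 85},
  {"rx": 0,"ry": 0,"rz": 0,"tx": 0,"ty": 0,"tz": 30,"jaw": 85},
  {"rx": 0,"ry": 0,"rz": 0,"tx": 0,"ty": 0,"tz": 20,"jaw": 85},
  {"rx": 0,"ry": 0,"rz": 0,"tx": 0,"ty": 0,"tz": 10,"jaw": 85},
  {"rx": 0,"ry": 0,"rz": 0,"tx": 0,"ty": 0,"tz": 0,"jaw": 85},
  {"rx": 0,"ry": 0,"rz": 0,"tx": 0,"ty": 0,"tz": 0,"jaw": 85},
])

```text
t: 4.55
tool_pos: [0.5542, 0.2131, 0.0474]
eef_rot: [180.0, 0.1, -162.7]
wrist_force: [0.3, 0.3, 0.3]
width: 0.0849
gripper_force: 0.0
```

```bash
cat > s.py <<'E'
from h import *
o=r.get_obs(); print({k:np.round(o[k],4) for k in("t","tool_pos","eef_rot","wrist_force","ft_torque","width","gripper_force")})
E
python3 s.py
```

```text
{'t': np.float64(4.55), 'tool_pos': array([0.5542, 0.2131, 0.0474]), 'eef_rot': array([ 1.799936e+02,  9.790000e-02, -1.626903e+02]), 'wrist_force': array([0.2796, 0.3013, 0.2716]), 'ft_torque': array([-0.0199,  0.0297, -0.0567]), 'width': np.float64(0.0849), 'gripper_force': np.float64(0.0)}
```

Request:
arm_command([
  {"rx": 0,"ry": 0,"rz": 0,"tx": 0,"ty": -0.7,"tz": 1,"jaw": 60},
  {"rx": 0,"ry": 0,"rz": 0,"tx": 0,"ty": 0,"tz": 0,"jaw": 10},
  {"rx": 0,"ry": 0,"rz": 0,"tx": 0,"ty": 0,"tz": 0,"jaw": 10},
  {"rx": 0,"ry": 0,"rz": 0,"tx": 0,"ty": 0,"tz": 0,"jaw": 10},
  {"rx": 0,"ry": 0,"rz": 0,"tx": 0,"ty": 0,"tz": 0,"jaw": 10},
  {"rx": 0,"ry": 0,"rz": 0,"tx": 0,"ty": 0,"tz": 0,"jaw": 10},
  {"rx": 0,"ry": 0,"rz": 0,"tx": 0,"ty": 0,"tz": 0,"jaw": 10},
  {"rx": 0,"ry": 0,"rz": 0,"tx": 0,"ty": 0,"tz": 0,"jaw": 10},
], force=110)

```text
t: 5.55
tool_pos: [0.5537, 0.2124, 0.0457]
eef_rot: [180.0, 0.0, -162.7]
wrist_force: [-1.0, -0.4, 5.4]
width: 0.0171
gripper_force: 107.3
```

```bash
python3 s.py
```

```text
{'t': np.float64(5.55), 'tool_pos': array([0.5537, 0.2124, 0.0457]), 'eef_rot': array([ 1.799966e+02,  2.130000e-02, -1.626585e+02]), 'wrist_force': array([-1.0137, -0.3769,  5.3578]), 'ft_torque': array([-0.0614,  0.3771, -0.0393]), 'width': np.float64(0.0171), 'gripper_force': np.float64(107.2637)}
```

Request:
arm_command([
  {"rx": 0,"ry": 0,"rz": 0,"tx": 0,"ty": 0,"tz": -2,"jaw": 10},
  {"rx": 0,"ry": 0,"rz": 0,"tx": 0,"ty": 0,"tz": -2,"jaw": 10},
  {"rx": 0,"ry": 0,"rz": 0,"tx": 0,"ty": 0,"tz": -2,"jaw": 10},
  {"rx": 0,"ry": 0,"rz": 0,"tx": 0,"ty": 0,"tz": 0,"jaw": 10},
  {"rx": 0,"ry": 0,"rz": 0,"tx": 0,"ty": 0,"tz": 0,"jaw": 10},
], force=110)

```text
t: 6.18
tool_pos: [0.5535, 0.2123, 0.0512]
eef_rot: [-180.0, -0.0, -162.7]
wrist_force: [-0.2, 0.1, -5.2]
width: 0.0171
gripper_force: 107.4
```

```bash
python3 s.py; python3 - <<'E'
from h import *
for i in range(4):
    c=eyes.capture("wrist"); o=r.get_obs(); print(o["wrist_force"],o["ft_torque"])
cv2.imwrite("pics/w2.png",c["pixels"][:,:,::-1])
c=eyes.capture("scene"); y=cv2.resize(c["pixels"][165:230,290:400,::-1],None,fx=6,fy=6); cv2.imwrite("pics/s2.png",y)
E
```

```text
{'t': np.float64(6.175), 'tool_pos': array([0.5535, 0.2123, 0.0512]), 'eef_rot': array([-1.799985e+02, -1.320000e-02, -1.626615e+02]), 'wrist_force': array([-0.1971,  0.101 , -5.2361]), 'ft_torque': array([ 0.0337,  0.0404, -0.0337]), 'width': np.float64(0.0171), 'gripper_force': np.float64(107.4235)}
[ 0.55857143  0.04509993 -4.56955868] [-0.01576795  0.01148666  0.00795669]
[ 0.01369522  0.02303548 -5.08957414] [-0.00474975  0.01227603 -0.03504343]
[ 0.31423139 -0.52645526 -5.15668903] [-0.02436331  0.06224573 -0.05231898]
[ 0.24976111  0.82060362 -4.70270173] [-0.02025607  0.07686364  0.02489395]
```

View pics/s2.png

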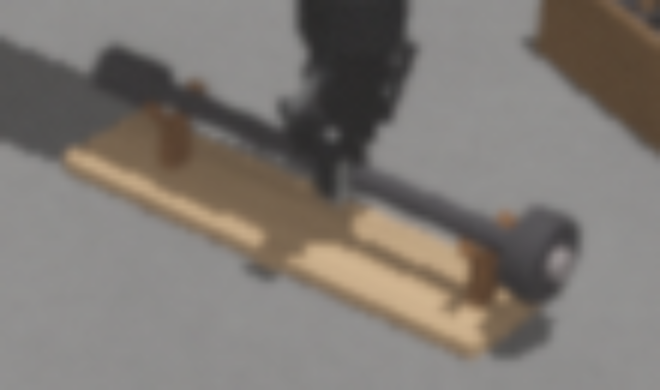

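The scene crop shows the shaft gripped, with the head at crop (550,255) and the tail at (130,75). It looks close to level, with slight gaps at the rests. The moment is near zero, so I'll lift a bit more to confirm that no rest is still carrying load.

Request:
arm_command([
  {"rx": 0,"ry": 0,"rz": 0,"tx": 0,"ty": 0,"tz": -4,"jaw": 10},
  {"rx": 0,"ry": 0,"rz": 0,"tx": 0,"ty": 0,"tz": -5,"jaw": 10},
  {"rx": 0,"ry": 0,"rz": 0,"tx": 0,"ty": 0,"tz": -5,"jaw": 10},
  {"rx": 0,"ry": 0,"rz": 0,"tx": 0,"ty": 0,"tz": 0,"jaw": 10},
  {"rx": 0,"ry": 0,"rz": 0,"tx": 0,"ty": 0,"tz": 0,"jaw": 10},
  {"rx": 0,"ry": 0,"rz": 0,"tx": 0,"ty": 0,"tz": 0,"jaw": 10},
])

```text
t: 7.18
tool_pos: [0.5534, 0.2123, 0.0651]
eef_rot: [-180.0, -0.0, -162.7]
wrist_force: [-0.1, -0.2, -4.0]
width: 0.0169
gripper_force: 107.4
```

```bash
python3 - <<'E'
from h import *
F=[];M=[]
for i in range(12):
    c=eyes.capture("wrist"); o=r.get_obs(); F.append(o["wrist_force"]);M.append(o["ft_torque"])
print(np.mean(F,0),np.mean(M,0),np.std(M,0)/3.4,o["tool_pos"])
w=c["pixels"][:,:,::-1]; cv2.imwrite("pics/w3.png",w)
c=eyes.capture("scene"); y=cv2.resize(c["pixels"][155:225,290:400,::-1],None,fx=6,fy=6)
o=np.zeros((420+0,660+130,3),np.uint8);o[:,:660]=y;o[:400,665:785]=w[:,260:380]; cv2.imwrite("pics/s3.png",o)
E
```

```text
[ 0.25920781  0.20331954 -4.8740315 ] [-0.01387375  0.05450476  0.00830074] [0.00831542 0.0072079  0.00680497] [0.55359054 0.21233852 0.06529506]
```

View pics/s3.png

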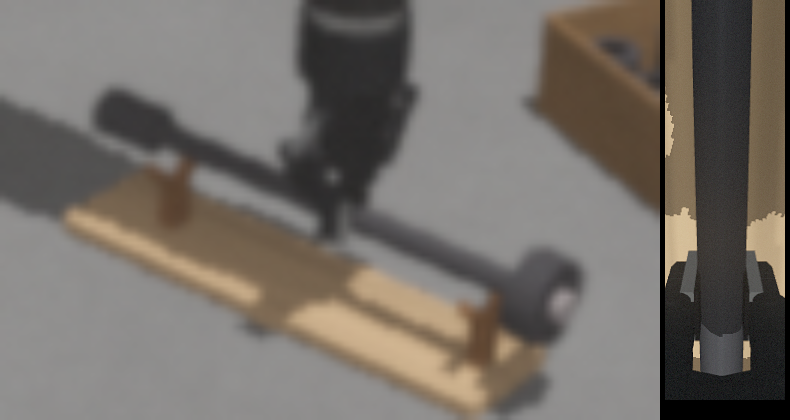

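The shaft is free and level, with the head at crop (550,290) and the tail at (130,118), both clear of the rests. It weighs about 4.9 N, and the balance point is about 11 mm towards the head from the grip. That is well within tolerance, so no regrip is needed. I'll carry it to a spot beside the scale and look again.

```bash
python3 -c "
from h import *
rows(.612,-.10,.22,-167,12)"
```

```text
rz 0.36 tx 3.1 ty -26.3 tz -12.9
rz 0.36 tx 2.9 ty -26.3 tz -12.9
rz 0.36 tx 2.8 ty -26.3 tz -12.9
rz 0.36 tx 2.6 ty -26.4 tz -12.9
rz 0.36 tx 2.4 ty -26.4 tz -12.9
rz 0.36 tx 2.3 ty -26.4 tz -12.9
rz 0.36 tx 2.1 ty -26.4 tz -12.9
rz 0.36 tx 1.9 ty -26.4 tz -12.9
rz 0.36 tx 1.8 ty -26.4 tz -12.9
rz 0.36 tx 1.6 ty -26.4 tz -12.9
rz 0.36 tx 1.4 ty -26.4 tz -12.9
rz 0.36 tx 1.3 ty -26.4 tz -12.9
```

Request:
arm_command([
  {"rx": 0,"ry": 0,"rz": 0,"tx": 0,"ty": 0,"tz": -6,"jaw": 10},
  {"rx": 0,"ry": 0,"rz": 0,"tx": 0,"ty": 0,"tz": -14,"jaw": 10},
  {"rx": 0,"ry": 0,"rz": 0,"tx": 0,"ty": 0,"tz": -20,"jaw": 10},
  {"rx": 0,"ry": 0,"rz": 0,"tx": 0,"ty": 0,"tz": -20,"jaw": 10},
  {"rx": 0,"ry": 0,"rz": 0.4,"tx": 1,"ty": -5,"tz": -20,"jaw": 10},
  {"rx": 0,"ry": 0,"rz": 0.4,"tx": 2,"ty": -10,"tz": -20,"jaw": 10},
  {"rx": 0,"ry": 0,"rz": 0.4,"tx": 2,"ty": -16,"tz": -20,"jaw": 10},
  {"rx": 0,"ry": 0,"rz": 0.4,"tx": 3,"ty": -22,"tz": -15,"jaw": 10},
  {"rx": 0,"ry": 0,"rz": 0.4,"tx": 3,"ty": -25,"tz": -12,"jaw": 10},
  {"rx": 0,"ry": 0,"rz": 0.4,"tx": 3,"ty": -28,"tz": -8,"jaw": 10},
  {"rx": 0,"ry": 0,"rz": 0.4,"tx": 3,"ty": -30,"tz": 0,"jaw": 10},
  {"rx": 0,"ry": 0,"rz": 0.4,"tx": 3,"ty": -30,"tz": 0,"jaw": 10},
])

```text
t: 9.32
tool_pos: [0.5792, 0.0461, 0.2218]
eef_rot: [-180.0, 0.1, -165.9]
wrist_force: [-0.2, 0.3, -5.2]
width: 0.0169
gripper_force: 107.6
```

Request:
arm_command([
  {"rx": 0,"ry": 0,"rz": 0.4,"tx": 2,"ty": -30,"tz": 0,"jaw": 10},
  {"rx": 0,"ry": 0,"rz": 0.4,"tx": 2,"ty": -30,"tz": 0,"jaw": 10},
  {"rx": 0,"ry": 0,"rz": 0.3,"tx": 2,"ty": -30,"tz": 0,"jaw": 10},
  {"rx": 0,"ry": 0,"rz": 0,"tx": 1,"ty": -26,"tz": 0,"jaw": 10},
  {"rx": 0,"ry": 0,"rz": 0,"tx": 0,"ty": -18,"tz": 0,"jaw": 10},
  {"rx": 0,"ry": 0,"rz": 0,"tx": 0,"ty": -10,"tz": 0,"jaw": 10},
  {"rx": 0,"ry": 0,"rz": 0,"tx": 0,"ty": -4,"tz": 0,"jaw": 10},
  {"rx": 0,"ry": 0,"rz": 0,"tx": 0,"ty": 0,"tz": 0,"jaw": 10},
  {"rx": 0,"ry": 0,"rz": 0,"tx": 0,"ty": 0,"tz": 0,"jaw": 10},
  {"rx": 0,"ry": 0,"rz": 0,"tx": 0,"ty": 0,"tz": 0,"jaw": 10},
])

```text
t: 10.58
tool_pos: [0.6064, -0.098, 0.2203]
eef_rot: [180.0, -0.0, -166.9]
wrist_force: [-0.6, -0.4, -4.5]
width: 0.0169
gripper_force: 107.7
```

```bash
python3 - <<'E'
from h import *
F=[];M=[]
for i in range(8):
    o=r.get_obs(); F.append(o["wrist_force"]);M.append(o["ft_torque"]); c=eyes.capture("wrist")
print(np.mean(F,0),np.mean(M,0),o["t"],o["tool_pos"],o["eef_rot"],o["q"])
np.savez("w4",p=o["tool_pos"],e=o["eef_rot"])
cv2.imwrite("pics/w4.png",c["pixels"][:,:,::-1])
E
```

```text
[-0.1007588   0.02712682 -4.57781385] [-0.01126891  0.03955999  0.01516688] 10.925 [ 0.60649923 -0.09851613  0.2203098 ] [-1.79998770e+02  4.81506100e-05 -1.66960149e+02] [-9.22560249e+00  1.97705031e+01 -1.63073232e+00  6.85982542e+01
 -1.11963113e-03 -2.22654533e+01]
```

View pics/w4.png

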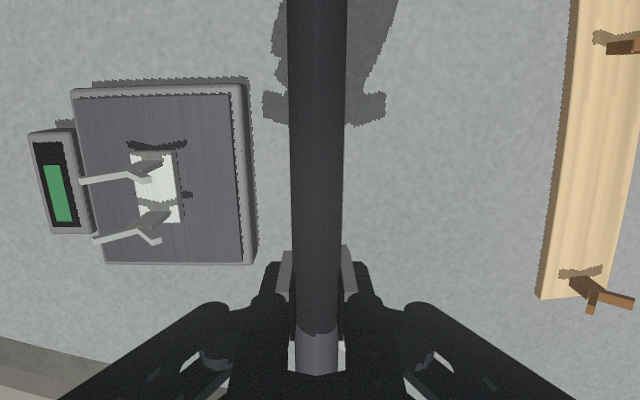

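The wrist view shows the scale: pan corners near (78,97), (240,93), (243,262) and (107,262), and the display at left. The arm tips of the robot-side V are at about (80,182) and (163,163), and those of the far V at (95,240) and (160,240). I'll triangulate them against the top view.

```bash
python3 - <<'E'
from h import *
w=eyes.capture("wrist"); z=np.load("w4.npz"); T=wT(w,z["p"],z["e"]); t=eyes.capture("top")
f=lambda p:np.array([p[0]-365,p[1]])/4.8+[371.6,139.6]
for n,a,b in(("nearR",(80,182),(638,207)),("nearL",(163,163),(550,240)),("farR",(95,240),(620,132)),("farL",(160,240),(527,155))):
    o1,d1=ray(w,[a],T);o2,d2=ray(t,[f(b)]);A=np.c_[d1[0],-d2[0]];s=np.linalg.lstsq(A,o2-o1,rcond=None)[0]
    print(n,o1+d1[0]*s[0],o2+d2[0]*s[1])
    print("   z=.125:",onz(w,[a],.125,T)[0])
print("pan",onz(w,[(78,97),(240,93),(243,262),(107,262)],.046,T).round(4), "centre",onz(w,[(78,97),(240,93),(243,262),(107,262)],.046,T).mean(0))
print("plate",onz(w,[(130,152),(177,151),(180,223),(143,224)],.058,T).round(4))
y=cv2.resize(w["pixels"][75:275,25:265,::-1],None,fx=3,fy=3,interpolation=cv2.INTER_CUBIC);cv2.imwrite("pics/w4z.png",cv2.convertScaleAbs(y,alpha=1.3))
E
```

```text
nearR [ 0.63096524 -0.27872855  0.12037124] [ 0.62989517 -0.27948746  0.1204223 ]
   z=.125: [ 0.62898333 -0.27562256  0.125     ]
nearL [ 0.61108723 -0.22788215  0.09021322] [ 0.61268379 -0.22638633  0.09009207]
   z=.125: [ 0.60039744 -0.21365489  0.125     ]
farR [ 0.68229001 -0.27036875  0.11308477] [ 0.68133178 -0.27151693  0.11319774]
   z=.125: [ 0.67487597 -0.26300894  0.125     ]
farL [ 0.66395515 -0.21204445  0.12182185] [ 0.6662574  -0.20749362  0.12132452]
   z=.125: [ 0.66214865 -0.21078322  0.125     ]
pan [[ 0.5797 -0.3327  0.046 ]
 [ 0.5449 -0.1834  0.046 ]
 [ 0.7119 -0.1534  0.046 ]
 [ 0.7475 -0.2981  0.046 ]] centre [ 0.64599141 -0.24192195  0.046     ]
plate [[ 0.6175 -0.2728  0.058 ]
 [ 0.6069 -0.2293  0.058 ]
 [ 0.6771 -0.2192  0.058 ]
 [ 0.6869 -0.2556  0.058 ]]
```

View pics/w4z.png

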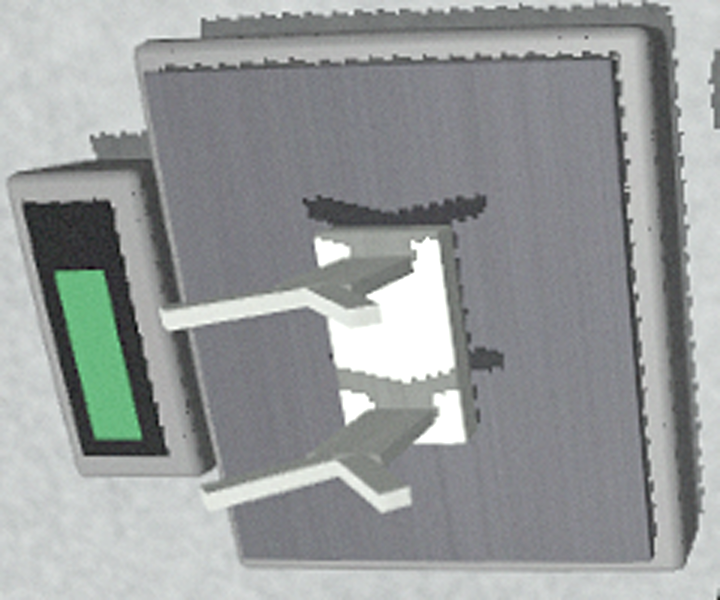

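The enlarged view shows the robot-side V tips at (165,318) and (380,315) with its valley at (312,297). The far V tips are at (207,497) and (408,500) with its valley at (340,468).

```bash
python3 - <<'E'
from h import *
w=eyes.capture("wrist"); z=np.load("w4.npz"); T=wT(w,z["p"],z["e"])
p=np.array([(165,318),(380,315),(207,497),(408,500)])/3+[24.7,74.7]
Q=onz(w,p,.125,T)[:,:2]; print(Q, np.linalg.norm(Q[0]-Q[1]),np.linalg.norm(Q[2]-Q[3]))
a,b=Q[:2].mean(0),Q[2:].mean(0); print(a,b,(a+b)/2,np.linalg.norm(b-a),np.degrees(np.arctan2(*(b-a)[::-1])))
p=np.array([(312,297),(340,468)])/3+[24.7,74.7];V=onz(w,p,.101,T); print(V,V.mean(0))
E
```

```text
[[ 0.62800574 -0.27587208]
 [ 0.61484129 -0.22111042]
 [ 0.67546843 -0.26408369]
 [ 0.6631956  -0.210146  ]] 0.05632178232779486 0.05531633724402304
[ 0.62142351 -0.24849125] [ 0.66933202 -0.23711484] [ 0.64537777 -0.24280305] 0.049240705757237976 13.358107001947957
[[ 0.62285066 -0.25065369  0.101     ]
 [ 0.67158589 -0.23987615  0.101     ]] [ 0.64721828 -0.24526492  0.101     ]
```

```bash
python3 -c "
from h import *
rows(.6416,-.2439,.135,-167,1)"
```

```text
rz 0.04 tx -1.4 ty -149.5 tz 85.3
```

Request:
arm_command([
  {"rx": 0,"ry": 0,"rz": 0,"tx": 0,"ty": -8,"tz": 0,"jaw": 10},
  {"rx": 0,"ry": 0,"rz": 0,"tx": 0,"ty": -18,"tz": 0,"jaw": 10},
  {"rx": 0,"ry": 0,"rz": 0,"tx": 0,"ty": -25,"tz": 0,"jaw": 10},
  {"rx": 0,"ry": 0,"rz": 0,"tx": 0,"ty": -27,"tz": 0,"jaw": 10},
  {"rx": 0,"ry": 0,"rz": 0,"tx": -0.5,"ty": -27,"tz": 5,"jaw": 10},
  {"rx": 0,"ry": 0,"rz": 0,"tx": -1,"ty": -22,"tz": 10,"jaw": 10},
  {"rx": 0,"ry": 0,"rz": 0,"tx": 0,"ty": -15,"tz": 15,"jaw": 10},
  {"rx": 0,"ry": 0,"rz": 0,"tx": 0,"ty": -7.5,"tz": 20,"jaw": 10},
  {"rx": 0,"ry": 0,"rz": 0,"tx": 0,"ty": 0,"tz": 20,"jaw": 10},
  {"rx": 0,"ry": 0,"rz": 0,"tx": 0,"ty": 0,"tz": 15,"jaw": 10},
  {"rx": 0,"ry": 0,"rz": 0,"tx": 0,"ty": 0,"tz": 0,"jaw": 10},
  {"rx": 0,"ry": 0,"rz": 0,"tx": 0,"ty": 0,"tz": 0,"jaw": 10},
])

```text
t: 12.62
tool_pos: [0.6421, -0.2436, 0.1359]
eef_rot: [-180.0, 0.0, -166.9]
wrist_force: [0.1, 0.1, -4.1]
width: 0.0168
gripper_force: 107.7
```

```bash
python3 - <<'E'
from h import *
o=r.get_obs();print(o["tool_pos"],o["eef_rot"],o["wrist_force"],o["ft_torque"])
t=eyes.capture("top")["pixels"][130:235,360:465,::-1];s=eyes.capture("scene")["pixels"][190:290,190:330,::-1]
a=cv2.resize(t,(420,420),interpolation=cv2.INTER_CUBIC);b=cv2.resize(s,(378,270),interpolation=cv2.INTER_CUBIC)
q=np.zeros((420,800,3),np.uint8);q[:,:420]=a;q[:270,421:799]=b;cv2.imwrite("pics/p5.png",cv2.convertScaleAbs(q,alpha=1.4))
E
```

```text
[ 0.64210928 -0.24363914  0.13587541] [-1.79977188e+02  3.97474741e-02 -1.66933386e+02] [ 0.1072157   0.07640253 -4.07577486] [0.0079223  0.05773869 0.01041239]
```

View pics/p5.png

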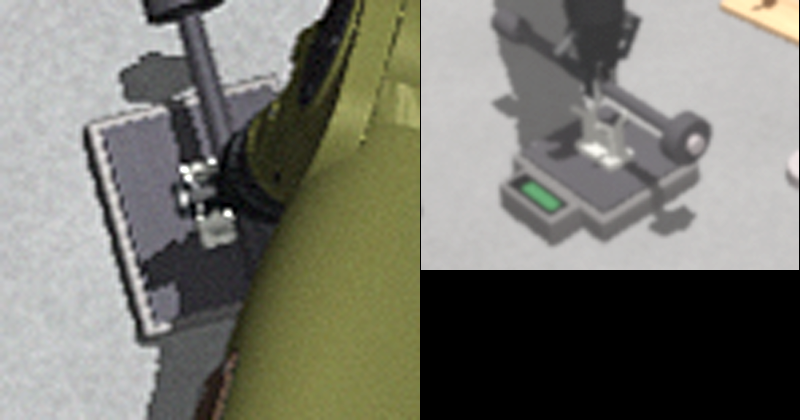

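The shaft hangs above the cradle, aligned with it: the head is at about (185,0) in the top crop and (687,140) in the scene crop. Now I'll lower it slowly.

Request:
arm_command([
  {"rx": 0,"ry": 0,"rz": 0,"tx": 0,"ty": 0,"tz": 5,"jaw": 10},
  {"rx": 0,"ry": 0,"rz": 0,"tx": 0,"ty": 0,"tz": 8,"jaw": 10},
  {"rx": 0,"ry": 0,"rz": 0,"tx": 0,"ty": 0,"tz": 8,"jaw": 10},
  {"rx": 0,"ry": 0,"rz": 0,"tx": 0,"ty": 0,"tz": 6,"jaw": 10},
  {"rx": 0,"ry": 0,"rz": 0,"tx": 0,"ty": 0,"tz": 4,"jaw": 10},
  {"rx": 0,"ry": 0,"rz": 0,"tx": 0,"ty": 0,"tz": 3,"jaw": 10},
  {"rx": 0,"ry": 0,"rz": 0,"tx": 0,"ty": 0,"tz": 2,"jaw": 10},
  {"rx": 0,"ry": 0,"rz": 0,"tx": 0,"ty": 0,"tz": 1,"jaw": 10},
  {"rx": 0,"ry": 0,"rz": 0,"tx": 0,"ty": 0,"tz": 0,"jaw": 10},
  {"rx": 0,"ry": 0,"rz": 0,"tx": 0,"ty": 0,"tz": 0,"jaw": 10},
])

```text
t: 13.98
tool_pos: [0.6423, -0.2445, 0.0992]
eef_rot: [-179.9, 0.1, -167.0]
wrist_force: [-0.5, -3.2, 3.1]
width: 0.0174
gripper_force: 107.9
```

Request:
arm_command([
  {"rx": 0,"ry": 0,"rz": 0,"tx": 0,"ty": 0,"tz": 1,"jaw": 10},
  {"rx": 0,"ry": 0,"rz": 0,"tx": 0,"ty": 0,"tz": 0,"jaw": 10},
  {"rx": 0,"ry": 0,"rz": 0,"tx": 0,"ty": 0,"tz": 0,"jaw": 10},
])

```text
t: 14.35
tool_pos: [0.6426, -0.2448, 0.0988]
eef_rot: [-179.9, 0.1, -167.0]
wrist_force: [-1.6, -3.9, 6.3]
width: 0.017
gripper_force: 108.8
```

Request:
arm_command([
  {"rx": 0,"ry": 0,"rz": 0,"tx": 0,"ty": -1,"tz": 0,"jaw": 10},
  {"rx": 0,"ry": 0,"rz": 0,"tx": 0,"ty": -1,"tz": 0,"jaw": 10},
  {"rx": 0,"ry": 0,"rz": 0,"tx": 0,"ty": 0,"tz": 0,"jaw": 10},
  {"rx": 0,"ry": 0,"rz": 0,"tx": 0,"ty": 0,"tz": 0,"jaw": 10},
])

```text
t: 14.85
tool_pos: [0.6428, -0.2459, 0.0977]
eef_rot: [-180.0, 0.1, -167.0]
wrist_force: [1.6, -2.6, 4.5]
width: 0.0175
gripper_force: 108.6
```

```bash
python3 s.py
```

```text
{'t': np.float64(14.85), 'tool_pos': array([ 0.6428, -0.2459,  0.0977]), 'eef_rot': array([-1.799652e+02,  6.590000e-02, -1.669593e+02]), 'wrist_force': array([ 1.5606, -2.6071,  4.5429]), 'ft_torque': array([-0.41  , -0.2851, -0.027 ]), 'width': np.float64(0.0175), 'gripper_force': np.float64(108.6198)}
```

Request:
arm_command([
  {"rx": 0,"ry": 0,"rz": 0,"tx": 0,"ty": -1,"tz": 0,"jaw": 10},
  {"rx": 0,"ry": 0,"rz": 0,"tx": 0,"ty": -0.5,"tz": 0.5,"jaw": 10},
  {"rx": 0,"ry": 0,"rz": 0,"tx": 0,"ty": 0,"tz": 0,"jaw": 10},
  {"rx": 0,"ry": 0,"rz": 0,"tx": 0,"ty": 0,"tz": 0,"jaw": 10},
])

```text
t: 15.35
tool_pos: [0.6425, -0.2473, 0.0966]
eef_rot: [180.0, -0.0, -167.0]
wrist_force: [3.1, -1.7, 1.6]
width: 0.0176
gripper_force: 108.5
```

```bash
python3 s.py
```

```text
{'t': np.float64(15.35), 'tool_pos': array([ 0.6425, -0.2473,  0.0966]), 'eef_rot': array([ 1.799957e+02, -6.500000e-03, -1.669638e+02]), 'wrist_force': array([ 3.064 , -1.6784,  1.5615]), 'ft_torque': array([-0.2771, -0.4752,  0.0092]), 'width': np.float64(0.0176), 'gripper_force': np.float64(108.5243)}
```

Request:
arm_command([
  {"rx": 0,"ry": 0,"rz": 0,"tx": 0,"ty": -0.7,"tz": 0.7,"jaw": 10},
  {"rx": 0,"ry": 0,"rz": 0,"tx": 0,"ty": 0,"tz": 0,"jaw": 10},
  {"rx": 0,"ry": 0,"rz": 0,"tx": 0,"ty": 0,"tz": 0,"jaw": 10},
  {"rx": 0,"ry": 0,"rz": 0,"tx": 0,"ty": 0,"tz": 0,"jaw": 10},
  {"rx": 0,"ry": 0,"rz": 0,"tx": 0,"ty": 0,"tz": 0,"jaw": 10},
], force=20)

```text
t: 15.98
tool_pos: [0.6424, -0.2479, 0.0959]
eef_rot: [180.0, -0.0, -167.0]
wrist_force: [1.3, -2.0, 0.4]
width: 0.017
gripper_force: 108.5
```

```bash
python3 s.py
```

```text
{'t': np.float64(15.975), 'tool_pos': array([ 0.6424, -0.2479,  0.0959]), 'eef_rot': array([ 1.799932e+02, -2.600000e-02, -1.669630e+02]), 'wrist_force': array([ 1.2545, -2.0494,  0.4174]), 'ft_torque': array([-0.3424, -0.1716,  0.0642]), 'width': np.float64(0.017), 'gripper_force': np.float64(108.4895)}
```

Request:
arm_command([
  {"rx": 0,"ry": 0,"rz": 0,"tx": 0,"ty": -0.7,"tz": 0.7,"jaw": 10},
  {"rx": 0,"ry": 0,"rz": 0,"tx": 0,"ty": 0,"tz": 0,"jaw": 10},
  {"rx": 0,"ry": 0,"rz": 0,"tx": 0,"ty": 0,"tz": 0,"jaw": 10},
])

```text
t: 16.35
tool_pos: [0.6425, -0.2481, 0.0957]
eef_rot: [179.9, -0.0, -166.9]
wrist_force: [-1.0, 0.9, 5.4]
width: 0.0171
gripper_force: 108.6
```

```bash
python3 s.py; python3 - <<'E'
from h import *
s=eyes.capture("scene")["pixels"][190:290,190:330,::-1]
cv2.imwrite("pics/s6.png",cv2.convertScaleAbs(cv2.resize(s,(784,560),interpolation=cv2.INTER_CUBIC),alpha=1.4))
E
```

```text
{'t': np.float64(16.35), 'tool_pos': array([ 0.6425, -0.2481,  0.0957]), 'eef_rot': array([ 1.799476e+02, -1.220000e-02, -1.669407e+02]), 'wrist_force': array([-1.0014,  0.8669,  5.3954]), 'ft_torque': array([0.2151, 0.2815, 0.0846]), 'width': np.float64(0.0171), 'gripper_force': np.float64(108.6369)}
```

View pics/s6.png

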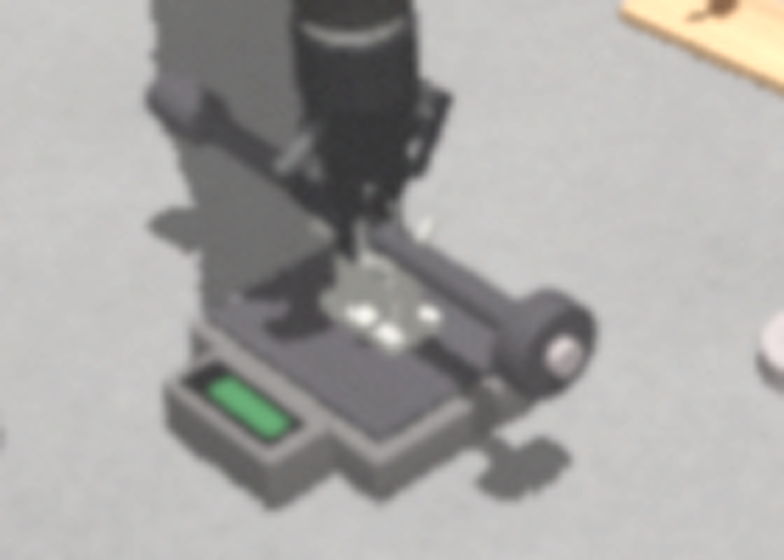

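The shaft is down in the Vs, with the head at (550,345) and the tail at (175,110). The sideways force reversed and the vertical force rose, so it is seated. Now I'll open the fingers gently.

Request:
arm_command([
  {"rx": 0,"ry": 0,"rz": 0,"tx": 0,"ty": 0,"tz": 0,"jaw": 17},
  {"rx": 0,"ry": 0,"rz": 0,"tx": 0,"ty": 0,"tz": 0,"jaw": 20},
  {"rx": 0,"ry": 0,"rz": 0,"tx": 0,"ty": 0,"tz": 0,"jaw": 24},
  {"rx": 0,"ry": 0,"rz": 0,"tx": 0,"ty": 0,"tz": 0,"jaw": 28},
  {"rx": 0,"ry": 0,"rz": 0,"tx": 0,"ty": 0,"tz": 0,"jaw": 28},
  {"rx": 0,"ry": 0,"rz": 0,"tx": 0,"ty": 0,"tz": 0,"jaw": 28},
], force=20)

```text
t: 17.15
tool_pos: [0.6428, -0.2487, 0.0953]
eef_rot: [180.0, -0.0, -167.0]
wrist_force: [-0.0, -0.4, -0.2]
width: 0.0279
gripper_force: 0.0
```

```bash
python3 s.py; python3 - <<'E'
from h import *
s=eyes.capture("scene")["pixels"][190:290,190:330,::-1]
w=eyes.capture("wrist")["pixels"][:,:,::-1]
q=np.zeros((560,800,3),np.uint8);q[:286,:400]=cv2.resize(s,(400,286),interpolation=cv2.INTER_CUBIC);q[300:550,400:]=cv2.resize(w,(400,250));cv2.imwrite("pics/s7.png",cv2.convertScaleAbs(q,alpha=1.4))
a=cv2.imread("pics/s6.png"); b=cv2.convertScaleAbs(cv2.resize(s,(784,560),interpolation=cv2.INTER_CUBIC),alpha=1.4)
for n,x in(("before",a),("after",b)):  # bright bolt end of the head
    m=(x[280:400,480:620].min(2)>150)&(cv2.cvtColor(x[280:400,480:620],cv2.COLOR_BGR2HSV)[:,:,1]<40); 
    nl,_,st,ce=cv2.connectedComponentsWithStats(m[30:110,50:110].astype(np.uint8)); print(n,st[1:,4],ce[1:])
E
```

```text
{'t': np.float64(17.15), 'tool_pos': array([ 0.6428, -0.2487,  0.0953]), 'eef_rot': array([ 1.799982e+02, -4.000000e-03, -1.669679e+02]), 'wrist_force': array([-0.0275, -0.3922, -0.2404]), 'ft_torque': array([ 0.0016, -0.0028, -0.026 ]), 'width': np.float64(0.0279), 'gripper_force': np.float64(0.0)}
before [673 288] [[32.50222883 42.56463596]
 [52.44444444 70.375     ]]
after [713 288] [[33.22019635 41.47966339]
 [52.48263889 70.31944444]]
```

The robot now reads zero force, and the head's bolt end moved less than 0.3 px in the image, so the shaft is balanced. Next I'll open wide and withdraw straight up.

Request:
arm_command([
  {"rx": 0,"ry": 0,"rz": 0,"tx": 0,"ty": 0,"tz": 0,"jaw": 50},
  {"rx": 0,"ry": 0,"rz": 0,"tx": 0,"ty": 0,"tz": 0,"jaw": 70},
  {"rx": 0,"ry": 0,"rz": 0,"tx": 0,"ty": 0,"tz": 0,"jaw": 70},
  {"rx": 0,"ry": 0,"rz": 0,"tx": 0,"ty": 0,"tz": 0,"jaw": 70},
  {"rx": 0,"ry": 0,"rz": 0,"tx": 0,"ty": 0,"tz": -5,"jaw": 70},
  {"rx": 0,"ry": 0,"rz": 0,"tx": 0,"ty": 0,"tz": -12,"jaw": 70},
  {"rx": 0,"ry": 0,"rz": 0,"tx": 0,"ty": 0,"tz": -20,"jaw": 70},
  {"rx": 0,"ry": 0,"rz": 0,"tx": 0,"ty": 0,"tz": -30,"jaw": 70},
  {"rx": 0,"ry": 0,"rz": 0,"tx": 0,"ty": 0,"tz": -35,"jaw": 70},
  {"rx": 0,"ry": 0,"rz": 0,"tx": 0,"ty": 0,"tz": -20,"jaw": 70},
  {"rx": 0,"ry": 0,"rz": 0,"tx": 0,"ty": 0,"tz": 0,"jaw": 70},
  {"rx": 0,"ry": 0,"rz": 0,"tx": 0,"ty": 0,"tz": 0,"jaw": 70},
])

```text
t: 18.75
tool_pos: [0.6425, -0.2485, 0.2168]
eef_rot: [180.0, -0.0, -167.0]
wrist_force: [-0.6, 0.3, -0.9]
width: 0.0699
gripper_force: 0.0
```

```bash
python3 s.py; python3 - <<'E'
from h import *
a=cv2.imread("pics/s6.png")
for k in range(2):
    o=r.get_obs();w=eyes.capture("wrist");s0=eyes.capture("scene");s=s0["pixels"][190:290,190:330,::-1]
    b=cv2.convertScaleAbs(cv2.resize(s,(784,560),interpolation=cv2.INTER_CUBIC),alpha=1.4)
    x=b[310:390,530:590]; m=(x.min(2)>150)&(cv2.cvtColor(x,cv2.COLOR_BGR2HSV)[:,:,1]<40)
    n,_,st,ce=cv2.connectedComponentsWithStats(m.astype(np.uint8)); print("bolt",ce[1:],st[1:,4])
px=ce[1:][st[1:,4].argmax()]+[530,310]; px=px/5.6+[190-.4,190-.4]
T=s0["world_from_camera"]
d=np.array([np.cos(np.radians(13.1)),np.sin(np.radians(13.1))]); 
# level shaft predicts the bolt-end centre here (origin ~35 mm behind the grip)
for h in(.095,.115,.135):
    P=np.r_[np.array([.6428,-.2487])+d*(.214-.035),h]; print(h,proj(s0,[P]),px)
E
```

```text
{'t': np.float64(18.75), 'tool_pos': array([ 0.6425, -0.2485,  0.2168]), 'eef_rot': array([ 1.799786e+02, -3.210000e-02, -1.669612e+02]), 'wrist_force': array([-0.6007,  0.3092, -0.9079]), 'ft_torque': array([ 0.0497, -0.0277,  0.0089]), 'width': np.float64(0.0699), 'gripper_force': np.float64(0.0)}
bolt [[33.19220056 41.5264624 ]
 [52.54861111 70.21875   ]] [718 288]
bolt [[33.25905292 41.42479109]
 [52.53310105 70.27526132]] [718 287]
0.095 [[291.0786645  258.62720548]] [290.18197374 252.35442698]
0.115 [[290.99235316 253.90189053]] [290.18197374 252.35442698]
0.135 [[290.90537122 249.10536941]] [290.18197374 252.35442698]
```

```bash
python3 -c "
from bench import r
print(r.sign_off())"
```

```text
the job is handed in; nothing more can be done
None
```

The shaft is lying in both Vs of the scale cradle on its own, balanced and level to within about 1.5° by camera; it stayed still after I let go, the arm is clear, and I handed the job in at about 19 s.

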